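# Lower a ratchet axle stand and lock it for storage

## Robot

A 6-joint arm with a two-finger parallel gripper is mounted at the origin on the work surface. World frame = base frame: x ahead of the robot, y to its left, z up, the work surface at z = 0. Lengths are in m, angles in rad, forces in N, time in s.
With the tool pointing down it reaches from about 0.25 to 0.85 m from the base axis. Payload 12.5 kg.
Tool frame: the origin (TCP) lies midway between the tips of the shut fingers; the grasp point (between the pads) lies 19 mm behind it; z points along the fingers, y is the line along which they close (so a half turn about z gives the same grasp; the last joint's range is limited). The gripper opens to 93 mm and grips with 3 to 60 N. Pads are 15 mm wide; open, the fingers measure 128 mm over their backs; the gripper's body (75 mm by 188 mm) begins 65 mm behind the grasp point.
Start: joints at [1.062, 0.351, 1.652, -0, 1.139, -0.085], TCP at [0.226, 0.501, 0.219] pointing down, gripper open.
Joint ranges: [-2.75, 2.75], [-0.79, 2.1], [0.01, 2.65], [-1.57, 4.71], [0.07, 3.14], [-2.87, 2.87]. Speed limits (rad/s): [2.22, 2.22, 2.79, 3.14, 3.14, 3.14].

## Interface

Orientations are given as a unit quaternion [x, y, z, w].
In Python, from cell import status, capture, finish_job, look_for, outline_of, spot_point gives the robot as it stands.
- The arm moves only by the shell command python3 -m creep 'ROWS' [FORCE]. ROWS is JSON, a list of rows, each a list of 3 entries, a list of its own where there are three numbers: the shift along the tool's x, y, z normalised to -1 to 1, where 1 is 15 cm, then the turn, a rotation vector about the tool's x, y, z normalised to -1 to 1, where 1 is pi/4 rad, then the opening, from -1 (shut) to 1 (fully open). A call has 1 to 20 rows; each row is the pose to reach, as a shift and turn from the pose commanded when the call began, along the tool's axes at that moment; what a row does not reach only later rows make up. A row lasts 1/8 s, in which the tool goes at most 62.5 mm and 10.7 degrees, less where a joint would pass 70% of its speed; a pose out of reach is approached as far as the arm can. A call with a number of a shift or a turn outside -1 to 1 is refused whole. A call with a gripper value outside its range is refused whole. The fingers move at their own pace and stop on an object; FORCE is the grip in N (left out, the last holds). Time passes only in rows, so rows that repeat a pose let the fingers close. It gives the time, the measured TCP pose, the force, the opening and the grip force at its end, in the units of the state.
- status.state(): the state, without advancing time (a new reading comes with each control period).
- capture(name): name is "scene" or "top" or "wrist"; returns a dict with "image" (384x512x3 uint8, red, green, blue), "fx", "fy", "cx", "cy" (pixels), "dist_coeffs" ([k1, k2, p1, p2, k3] as OpenCV has them; the pictures are not rectified), "eye" and "attitude" of the camera in the world; the wrist camera has in their place "mount" (4x4, takes a point from camera to tool coordinates, whose origin is the TCP and whose axes are the flange's). Camera axes: x right, y down, z forward; pixel columns grow to the right and rows downward; lengths in m; the calibration is good to about 2 mm. A picture is of the moment at which its call begins: read the wrist's pose just before it. There is no depth.
- finish_job(): hands the job in; it is judged then, once.
Trained networks look in the newest picture that a camera, given by its name, has taken for a name from the list of things; names that differ only in an ending like _2 or _b are one class to them, and where a whole thing is asked for, a point or a joint stands for the part that bears it (a point fixed in the world has none). Each returns a list of dicts, best first, with "p" (0 to 1); they miss things now and then, are a little off and sometimes report something else, mostly with a low value. They report only what shows in the picture. A call takes as long as a camera call.
- look_for(camera, target): "position" ([x, y, z] in m, in the coordinates of the camera as it stood for that picture, good to about 4 mm: the middle of the surface that is visible of it).
- outline_of(camera, target): "pixels" (384x512 bool, what is visible of it).
- spot_point(camera, target): "position" ([x, y, z] in m, in the coordinates of the camera as it stood for that picture, good to about 4 mm: a listed point, or the origin of a listed thing).
The state is a dict: "time_s": time; "joint_pos": joint angles; "qd": joint speeds; "joint_torque": joint torques, N m; "tool_pos": TCP position; "orientation": TCP orientation; "ft_force": force on the tool from outside, world axes, zero at the start; "moment": the same for the moment, N m; "opening": finger opening in m; "finger_force": force on a finger pad.
Only numpy, scipy, OpenCV 4.12 (cv2) and the standard library are available. Lean on these libraries where they do the work, as an engineer would, in place of code of your own. Each camera call takes 0.05 s, during which the arm holds its last target. There are 200 camera calls.

## Task

One of the pair of axle stands on the bench still has its post up. With your fingertips push its pawl handle over to the other side until it drops over by itself and the ratchet is free; push the post all the way down by its saddle; then push the handle back over so that the pawl drops in between the teeth again. Only push: do not pick up or lift anything, leave the other stand as it is and do not shift the things lying about.

Things in the scene. Friction and masses are not known exactly. Their poses are not given: they have to be found in the camera images.
- stand: The stand to lower: red four-legged sheet-steel axle stand, foot 194 x 170 mm, square neck 54 mm wide up to 125 mm, too heavy to shift. Origin on the bench on the post's vertical axis. Its +x points from the post to the toothed side with the pawl, its +y to the side where the pawl handle is, z up. The handle's pivot axis is parallel to its y, at x = 27, z = 132 mm. The mate's shape and frame are the same
- post_saddle (a point): Middle of the flat saddle floor on top of the dark toothed post, moving with it; fully down it is 188 mm above the bench. The floor is 62 mm (x) by 46 mm (y), between two horns at its x ends that stand 16 mm above it and reach x = +-46 mm. Push straight down here. The post is stiff in its tube: freed, it stays where it is and needs about 6 to 11 N, plus about 2 N at 50 mm/s, to go down, and then stops hard
- post (a joint): Height of the post above its lowest position (m): 0 fully down, 0.06 to 0.088 at the start. Goes down only with the pawl free: with the pawl in, it gives no more than one tooth (15 mm) to a steady push
- pawl_grip (a point): Point on the axis of the pawl handle's black sleeve, 20 mm below the handle's end. The handle is a 10 mm steel rod with a 14 mm sleeve over its top 60 mm, 98 mm long from the pivot to its end, standing up in the plane y = 84 mm of the stand and swinging in x only. Seated it leans 0.52 rad from upright towards the stand's -x, freed 0.63 rad towards +x. A push of up to 3 N at the sleeve moves it
- pawl (a joint): Turn of the pawl and its handle (rad): 0 seated in the teeth; up to about 0.25 it may rest on a tooth; balance point about 0.52, short of it the handle falls back into the teeth by its own weight, beyond it the handle falls over to the stop at 1.15 (free) and stays there
- mate: The other stand of the pair, same shape and frame, its post already fully down and its pawl in; leave it alone
- mate_post (a joint): Height of the mate's post (m), 0 = fully down; to stay
- mate_pawl (a joint): Turn of the mate's pawl handle (rad), 0 = seated; to stay
- driver: Loose screwdriver, 210 mm, lying between the stands; origin under its middle
- wrench: Loose steel spanner, 200 mm, lying beyond the stands; origin under its middle
- socket: Loose steel socket, 27 mm across, 38 mm tall, standing to the left of the stands; origin at its foot
- hammer: Loose ball-pein hammer, 280 mm, lying on a wooden board beyond the stands; origin under its middle
- chock: Loose rubber wheel chock, 140 x 85 x 72 mm with a wire handle to 88 mm, beyond the stands; origin under its middle

How it is judged:
By the outcome, as a careful person would: the job done as asked, in the order asked, and still so for the second after the job is handed in, with the robot touching nothing.
It also fails if it takes over 53 s, if anything falls off the work surface, if the arm or the gripper's body presses on something with over 40 N, if the wrist force passes 120 N, or if a joint passes its speed limit or range.

## Working session

There is one attempt and no reset: what is moved stays moved. The work goes in short steps, Python scripts to look and compute and a shell command to move; the robot and the scene stay as the last step left them, time stands still between calls to the robot, and variables do not carry over. Pictures are saved under pics/ and viewed, at most 10 in all, crops included, and the job is handed in when it is done.

```bash
mkdir -p pics; cat > h.py <<'E'
import numpy as np, cv2
from scipy.spatial.transform import Rotation as R
from cell import status, capture, look_for, outline_of, spot_point
def cam2w(c,st):
    if "mount" in c:
        T=np.eye(4);T[:3,:3]=R.from_quat(st["orientation"]).as_matrix();T[:3,3]=st["tool_pos"]
        return T@np.array(c["mount"])
    T=np.eye(4);a=np.array(c["attitude"])
    T[:3,:3]=a if a.shape==(3,3) else R.from_quat(a).as_matrix();T[:3,3]=c["eye"];return T
def look(name,things,png=None):
    st=status.state();c=capture(name);T=cam2w(c,st)
    if png: cv2.imwrite("pics/"+png,c["image"][:,:,::-1])
    for t in things:
        for d in spot_point(name,t)[:3]:
            print(name,t,round(d["p"],2),np.round((T@np.r_[d["position"],1])[:3],4))
    return c,T,st
E
python3 - <<'E'
from h import *
L=["stand","post_saddle","pawl_grip","mate","driver","socket"]
c,T,st=look("scene",L,"s1.png"); print(T)
look("top",L,"t1.png")
print(st)
E
```

```text
scene stand 0.79 [ 0.5376 -0.1951 -0.0039]
scene post_saddle 0.78 [ 0.5397 -0.1931  0.2507]
scene post_saddle 0.54 [ 0.5188  0.3992 -0.0025]
scene pawl_grip 0.86 [ 0.5543 -0.1156  0.2017]
scene mate 0.88 [ 0.5072  0.1555 -0.0007]
scene driver 0.84 [ 4.555e-01  2.100e-03 -4.000e-04]
scene socket 0.45 [ 0.5151  0.4007 -0.0013]
[[-0.20329003  0.59816113 -0.7751622   1.48488306]
 [ 0.97897196  0.11047496 -0.17149109  0.2899067 ]
 [-0.01694329 -0.79372448 -0.60804143  0.83045811]
 [ 0.          0.          0.          1.        ]]
top stand 0.88 [ 0.5345 -0.1911 -0.0035]
top stand 0.37 [ 0.7541 -0.2023 -0.006 ]
top post_saddle 0.76 [ 0.5371 -0.1901  0.2502]
top pawl_grip 0.74 [ 0.5562 -0.1095  0.1947]
top mate 0.64 [ 0.5054  0.1556 -0.0024]
top driver 0.65 [4.506e-01 6.900e-03 2.000e-04]
top socket 0.56 [ 0.5116  0.4025 -0.0053]
{'time_s': 0.0, 'joint_pos': array([ 1.06238349e+00,  3.51204106e-01,  1.65246077e+00,  1.32211950e-05,
        1.13911224e+00, -8.45684281e-02]), 'qd': array([-0.00107067, -0.00010169,  0.00060401,  0.00133095, -0.00202441,
        0.00019003]), 'joint_torque': array([ 7.76867910e-04, -4.97333264e+01, -2.85244703e+01,  6.99553569e-02,
        2.58574693e-02, -1.06607181e-04]), 'tool_pos': array([0.22597653, 0.5010317 , 0.21810509]), 'orientation': array([ 2.10342162e-01,  9.77627651e-01, -5.64635189e-04, -1.78769728e-04]), 'ft_force': array([ 0.10407241, -0.23829242,  0.77410874]), 'moment': array([-0.00782075,  0.02377849, -0.03937341]), 'finger_force': 0.0, 'opening': 0.09287325808491373}
```

View pics/s1.png

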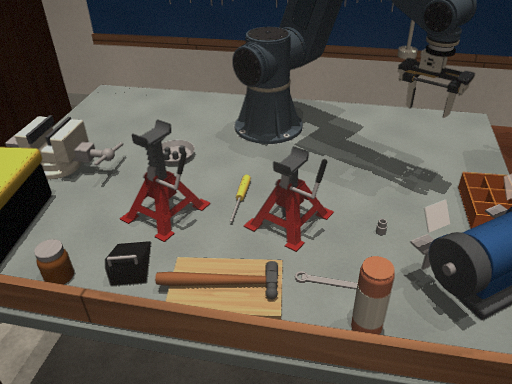

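View pics/t1.png

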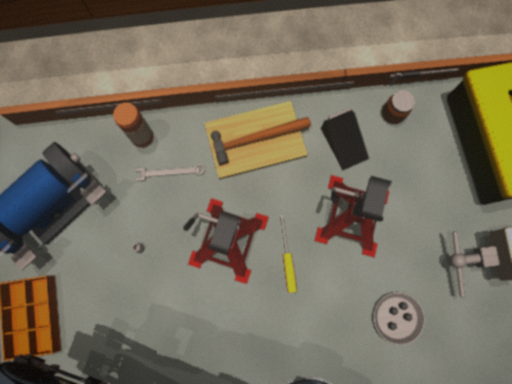

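The task stand is on the right in the top view: feet around (345,215), saddle (377,198), handle near (322,205). Its yaw is about -20°. The mate is on the left with its post down. First I'll work out a move to a view pose.

```bash
cat >> h.py <<'E'
def need(p,ydir):
    """shift (unit 15cm) and turn (unit pi/4) from the present pose to TCP p, tool down with tool y along angle ydir (deg)"""
    st=status.state();Rn=R.from_quat(st["orientation"]);a=np.radians(ydir)
    y=np.array([np.cos(a),np.sin(a),0]);z=np.array([0,0,-1.]);x=np.cross(y,z)
    Rt=R.from_matrix(np.c_[x,y,z])
    print("need",np.round(Rn.inv().apply(np.array(p)-st["tool_pos"])/.15,3),np.round((Rn.inv()*Rt).as_rotvec()/(np.pi/4),3))
    print("t",round(st["time_s"],2),"tcp",np.round(st["tool_pos"],4),"F",np.round(st["ft_force"],1),"q",np.round(st["joint_pos"],2))
E
python3 - <<'E'
from h import *
c=capture("wrist");print(np.round(c["mount"],3),c["fx"])
need([.40,-.10,.40],-20);need([.40,-.10,.40],160)
E
```

```text
[[-0.001 -0.958 -0.287  0.081]
 [ 1.    -0.001 -0.001  0.002]
 [ 0.    -0.287  0.958 -0.166]
 [ 0.     0.     0.     1.   ]] 318.34555454382354
need [-2.705 -3.178 -1.209] [-0.    -0.     1.905]
t 0.75 tcp [0.2261 0.5013 0.2186] F [-1.4  0.4 -0.1] q [ 1.06  0.35  1.65  0.    1.14 -0.08]
need [-2.705 -3.178 -1.209] [ 0.    -0.    -2.095]
t 0.75 tcp [0.2261 0.5013 0.2186] F [-1.4  0.4 -0.1] q [ 1.06  0.35  1.65  0.    1.14 -0.08]
```

```bash
python3 -m creep '[[[0,0,-0.5],[0,0,0],-1],[[0,0,-0.9],[0,0,0],-1],[[-0.3,-0.3,-1],[0,0,0.2],-1],[[-0.6,-0.6,-1],[0,0,0.4],-1],[[-0.9,-0.9,-1],[0,0,0.6],-1],[[-1,-1,-1],[0,0,0.8],-1],[[-1,-1,-1],[0,0,0.95],-1],[[-1,-1,-1],[0,0,0.95],-1]]' 20; python3 -c "
from h import *
need([.50,-.09,.36],-20)"
```

```text
time_s: 1.75
tool_pos: [0.3013, 0.3027, 0.3688]
orientation: [0.552, 0.834, 0.0, 0.0]
ft_force: [0.1, 0.9, -0.4]
opening: 0.0176
finger_force: 0.0
need [-2.927  0.197  0.058] [ 0.    -0.     0.955]
t 1.75 tcp [0.3013 0.3027 0.3688] F [ 0.1  0.9 -0.4] q [ 0.68 -0.01  1.71  0.    1.43  0.28]
```

```bash
python3 -m creep '[[[-0.25,0,0],[0,0,0.2],-1],[[-0.5,0,0],[0,0,0.4],-1],[[-0.75,0.1,0],[0,0,0.6],-1],[[-1,0.2,0],[0,0,0.8],-1],[[-1,0.2,0],[0,0,0.95],-1]]'; python3 -c "
from h import *
need([.50,-.09,.36],-20)"
```

```text
time_s: 2.38
tool_pos: [0.3886, 0.1754, 0.3683]
orientation: [0.819, 0.574, -0.0, 0.0]
ft_force: [-0.9, 0.5, 0.4]
opening: 0.0004
finger_force: 0.0
need [-1.409  1.302  0.056] [-0.     0.001  0.001]
t 2.38 tcp [0.3886 0.1754 0.3683] F [-0.9  0.5  0.4] q [ 0.31 -0.01  1.72 -0.    1.43  0.66]
```

```bash
python3 -m creep '[[[-0.4,0.4,0],[0,0,0],-1],[[-0.7,0.7,0],[0,0,0],-1],[[-1,1,0],[0,0,0],-1],[[-1,1,0],[0,0,0],-1]]'; python3 -c "
from h import *
need([.50,-.09,.36],-20)"
```

```text
time_s: 2.88
tool_pos: [0.4786, -0.0176, 0.3682]
orientation: [0.818, 0.576, -0.0, -0.0]
ft_force: [-1.2, 0.9, -0.5]
opening: 0.0002
finger_force: 0.0
need [-0.406  0.297  0.055] [-0.001  0.001  0.007]
t 2.88 tcp [ 0.4786 -0.0176  0.3682] F [-1.2  0.9 -0.5] q [-0.13  0.1   1.6  -0.    1.44  0.21]
```

```bash
python3 - <<'E'
from h import *
for i in range(2): look("wrist",["stand","post_saddle","pawl_grip"],"w1.png")
for n in ("top","scene"): look(n,["stand","post_saddle","pawl_grip"])
E
```

```text
wrist stand 0.9 [ 0.535  -0.1941  0.0022]
wrist post_saddle 0.37 [ 0.506   0.1563 -0.0012]
wrist pawl_grip 0.58 [ 0.5609 -0.1097  0.1957]
wrist stand 0.66 [ 0.5358 -0.1915  0.0021]
wrist pawl_grip 0.72 [ 0.559  -0.1125  0.198 ]
top stand 0.69 [ 0.7537 -0.2012 -0.0048]
top post_saddle 0.39 [ 0.5347 -0.191   0.2526]
scene stand 0.64 [ 0.5399 -0.1938 -0.0027]
scene post_saddle 0.92 [ 0.5357 -0.1969  0.2512]
scene pawl_grip 0.93 [ 0.5549 -0.1147  0.2005]
```

View pics/w1.png

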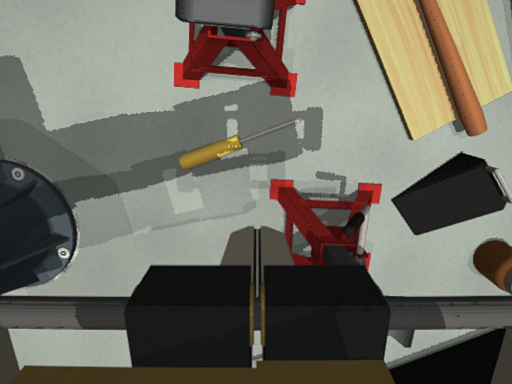

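The wrist view shows the stand with its near feet edge at (282,188)–(370,190), square to the tool, and the handle at (355,225). Yaw is about -21°. I'll descend on the -x side of the handle.

```bash
python3 -c "
from h import *
need([.504,-.0905,.195],-21)"
```

```text
need [-0.412  0.334  1.158] [0.    0.    0.027]
t 3.67 tcp [ 0.4777 -0.0153  0.3687] F [ 0.2 -0.6  0.1] q [-0.13  0.1   1.61 -0.    1.44  0.22]
```

```bash
python3 -m creep '[[[-0.2,0.17,0.1],[0,0,0.027],-1],[[-0.412,0.334,0.3],[0,0,0.027],-1],[[-0.412,0.334,0.6],[0,0,0.027],-1],[[-0.412,0.334,0.9],[0,0,0.027],-1],[[-0.412,0.334,1],[0,0,0.027],-1],[[-0.412,0.334,1],[0,0,0.027],-1]]'; python3 - <<'E'
from h import *
look("wrist",["pawl_grip"],"w2.png");look("scene",["pawl_grip"])
need([.504,-.0905,.195],-21)
E
```

```text
time_s: 4.42
tool_pos: [0.5041, -0.0905, 0.2189]
orientation: [0.824, 0.566, -0.0, -0.0]
ft_force: [0.7, 0.5, 0.1]
opening: 0.0006
finger_force: 0.0
wrist pawl_grip 0.9 [ 0.5616 -0.1106  0.2003]
scene pawl_grip 0.63 [ 0.5545 -0.1129  0.1999]
need [-0.001 -0.005  0.168] [ 0.003 -0.     0.   ]
t 4.62 tcp [ 0.5047 -0.0906  0.2202] F [-0.1  0.4  0.4] q [-0.27  0.28  1.75  0.    1.11  0.1 ]
```

View pics/w2.png

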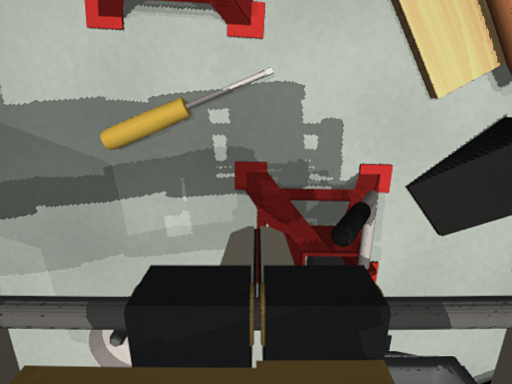

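The sleeve runs (345,235)–(365,208), in line with the fingers across the push direction. I'll descend, then push along +y of the tool.

```bash
python3 -m creep '[[[0,0,0.16],[0,0,0],-1],[[0,0.06,0.16],[0,0,0],-1],[[0,0.12,0.16],[0,0,0],-1],[[0,0.18,0.16],[0,0,0],-1],[[0,0.24,0.16],[0,0,0],-1],[[0,0.28,0.16],[0,0,0],-1],[[0,0.32,0.16],[0,0,0],-1],[[0,0.36,0.16],[0,0,0],-1],[[0,0.4,0.16],[0,0,0],-1],[[0,0.43,0.16],[0,0,0],-1],[[0,0.46,0.16],[0,0,0],-1],[[0,0.46,0.16],[0,0,0],-1]]'; python3 - <<'E'
from h import *
look("wrist",["pawl_grip"]);look("scene",["pawl_grip"],"s2.png");look("top",["pawl_grip"])
need([.504,-.0905,.195],-21)
E
```

```text
time_s: 6.12
tool_pos: [0.5686, -0.1153, 0.1946]
orientation: [0.824, 0.566, -0.0, 0.0]
ft_force: [0.5, 0.5, 0.5]
opening: 0.0004
finger_force: 0.0
wrist pawl_grip 0.56 [ 0.5905 -0.1259  0.2102]
scene pawl_grip 0.76 [ 0.5889 -0.1246  0.2082]
need [-0.    -0.459 -0.002] [ 0. -0.  0.]
t 6.42 tcp [ 0.5683 -0.1152  0.1947] F [ 1.1 -0.2  0.4] q [-0.28  0.43  1.6   0.    1.11  0.09]
```

```bash
python3 -m creep '[[[0,0.02,0],[0,0,0],-1],[[0,0.04,0],[0,0,0],-1],[[0,0.06,0],[0,0,0],-1],[[0,0.08,0],[0,0,0],-1],[[0,0.1,0],[0,0,0],-1],[[0,0.1,0],[0,0,0],-1],[[0,0.1,0],[0,0,0],-1]]'; python3 - <<'E'
from h import *
look("wrist",["pawl_grip"]);look("scene",["pawl_grip"],"s3.png")
E
```

```text
time_s: 7.3
tool_pos: [0.5823, -0.1206, 0.1946]
orientation: [0.824, 0.566, -0.0, -0.0]
ft_force: [-0.0, -0.1, -0.5]
opening: 0.0007
finger_force: 0.0
wrist pawl_grip 0.67 [ 0.6374 -0.1438  0.1932]
scene pawl_grip 0.55 [ 0.6376 -0.1436  0.195 ]
```

The handle has dropped to the free stop: it moved 87 mm and about 85 was expected. Next I rise and go over the saddle.

```bash
python3 -c "
from h import *
need([.537,-.193,.30],-21.5)"; python3 -m creep '[[[0,-0.05,-0.3],[0,0,0],-1],[[0,-0.05,-0.65],[0,0,0],-1],[[0,-0.05,-0.73],[0,0,0],-1],[[0,-0.05,-0.73],[0,0,0],-1]]'; python3 - <<'E'
from h import *
look("scene",["post_saddle"]);look("top",["post_saddle"]);look("wrist",["post_saddle","pawl_grip"])
need([.537,-.193,.28],-21.5)
E
```

```text
need [-0.559 -0.109 -0.702] [-0.    -0.     0.011]
t 7.5 tcp [ 0.5823 -0.1206  0.1947] F [-0.2  0.4 -0.2] q [-0.28  0.46  1.56  0.    1.13  0.08]
time_s: 8.0
tool_pos: [0.5754, -0.1179, 0.3043]
orientation: [0.824, 0.566, 0.0, 0.0]
ft_force: [-0.3, 0.6, -0.3]
opening: 0.0002
finger_force: 0.0
wrist pawl_grip 0.91 [ 0.6379 -0.1415  0.1929]
need [-0.559 -0.058  0.155] [-0.002  0.     0.011]
t 8.35 tcp [ 0.5752 -0.1178  0.3033] F [-0.1  0.2  0.2] q [-0.28  0.35  1.44 -0.    1.35  0.09]
```

```bash
python3 -m creep '[[[-0.3,-0.03,0],[0,0,0],-1],[[-0.559,-0.058,0],[0,0,0],-1],[[-0.559,-0.058,0.12],[0,0,0],-1],[[-0.559,-0.058,0.12],[0,0,0],-1]]'; python3 - <<'E'
from h import *
a,_,_=look("scene",["post_saddle"]);b,_,_=look("top",["post_saddle"]);c,_,_=look("wrist",["post_saddle"])
cr=lambda i,x,y:cv2.resize(i["image"][y:y+130,x:x+130,::-1],(390,390),interpolation=cv2.INTER_CUBIC)
cv2.imwrite("pics/m1.png",np.hstack([cr(a,100,80),cr(b,310,140)]))
E
```

```text
time_s: 8.85
tool_pos: [0.5366, -0.1931, 0.2849]
orientation: [0.824, 0.566, -0.001, -0.001]
ft_force: [0.8, 0.1, -0.5]
opening: 0.0004
finger_force: 0.0
scene post_saddle 0.77 [ 0.5385 -0.1919  0.2513]
top post_saddle 0.79 [ 0.5369 -0.1944  0.2514]
wrist post_saddle 0.86 [ 0.541  -0.1897  0.2495]
```

View pics/m1.png

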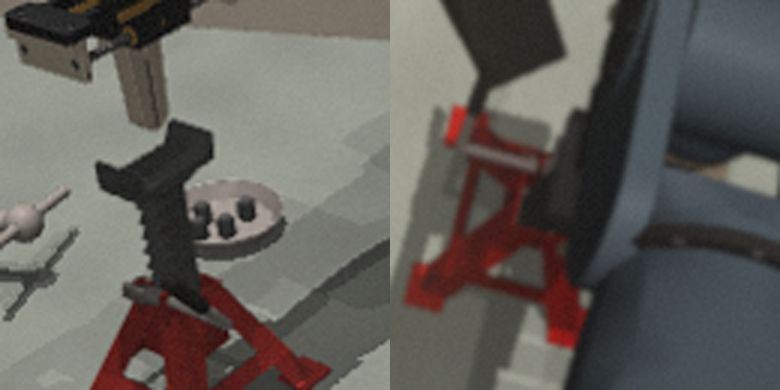

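The left crop shows the fingertips centred over the saddle, between the horns, and the handle lying over on the far side. I'll press down.

```bash
python3 -m creep '[[[0,0,0.1],[0,0,0],-1],[[0,0,0.18],[0,0,0],-1],[[0,0,0.22],[0,0,0],-1],[[0,0,0.26],[0,0,0],-1],[[0,0,0.3],[0,0,0],-1],[[0,0,0.34],[0,0,0],-1],[[0,0,0.38],[0,0,0],-1],[[0,0,0.42],[0,0,0],-1],[[0,0,0.46],[0,0,0],-1],[[0,0,0.5],[0,0,0],-1],[[0,0,0.54],[0,0,0],-1],[[0,0,0.58],[0,0,0],-1],[[0,0,0.61],[0,0,0],-1],[[0,0,0.61],[0,0,0],-1]]'
```

```text
time_s: 10.9
tool_pos: [0.5371, -0.193, 0.1948]
orientation: [0.824, 0.566, -0.0, -0.0]
ft_force: [-2.2, 0.8, 4.3]
opening: 0.0004
finger_force: 1.8
```

Now I creep down to the hard stop, watching the force.

```bash
python3 -m creep '[[[0,0,0.015],[0,0,0],-1],[[0,0,0.03],[0,0,0],-1],[[0,0,0.045],[0,0,0],-1],[[0,0,0.045],[0,0,0],-1]]'
```

```text
time_s: 11.4
tool_pos: [0.5372, -0.193, 0.1884]
orientation: [0.824, 0.566, 0.0, 0.0]
ft_force: [-3.3, 2.4, 5.7]
opening: 0.0004
finger_force: 3.1
```

```bash
python3 -m creep '[[[0,0,0.01],[0,0,0],-1],[[0,0,0.01],[0,0,0],-1]]'
```

```text
time_s: 11.65
tool_pos: [0.5372, -0.1931, 0.1882]
orientation: [0.824, 0.566, 0.0, 0.0]
ft_force: [-8.8, 3.8, 18.2]
opening: 0.0005
finger_force: 9.4
```

```bash
python3 -m creep '[[[0,0,0.01],[0,0,0],-1],[[0,0,0.01],[0,0,0],-1]]'
```

```text
time_s: 11.9
tool_pos: [0.5373, -0.1931, 0.1881]
orientation: [0.824, 0.566, 0.0, 0.001]
ft_force: [-14.2, 4.8, 31.4]
opening: 0.0007
finger_force: 15.9
```

```bash
python3 -m creep '[[[0,0,-0.1],[0,0,0],-1],[[0,0,-0.4],[0,0,0],-1],[[0,0,-0.75],[0,0,0],-1],[[0,0,-0.75],[0,0,0],-1]]'; python3 - <<'E'
from h import *
look("scene",["post_saddle","pawl_grip"]);look("wrist",["post_saddle","pawl_grip"])
x=np.array([.932,-.363]);y=np.array([.363,.932]);o=np.array([.537,-.193])
p=o+.135*x+.084*y;print(p)
need([*p,.30],-21.5);need([*p,.19],-21.5)
E
```

```text
time_s: 12.4
tool_pos: [0.5387, -0.1937, 0.3015]
orientation: [0.824, 0.566, 0.002, 0.003]
ft_force: [-0.7, -0.9, -0.4]
opening: 0.0005
finger_force: 0.0
scene post_saddle 0.71 [ 0.538  -0.1926  0.1903]
scene pawl_grip 0.62 [ 0.6338 -0.1451  0.1943]
wrist post_saddle 0.56 [ 0.5395 -0.191   0.1907]
wrist pawl_grip 0.87 [ 0.6382 -0.1421  0.194 ]
[ 0.693312 -0.163717]
need [ 0.556  0.904 -0.028] [-0.003 -0.     0.011]
t 12.7 tcp [ 0.5369 -0.193   0.2961] F [ 0.4 -0.3 -0.1] q [-0.43  0.32  1.5   0.    1.32 -0.06]
need [0.556 0.905 0.706] [-0.003 -0.     0.011]
t 12.7 tcp [ 0.5369 -0.193   0.2961] F [ 0.4 -0.3 -0.1] q [-0.43  0.32  1.5   0.    1.32 -0.06]
```

The post is down. The arm goes to the +x side of the handle.

```bash
python3 -m creep '[[[0.18,0.3,0],[0,0,0.01],-1],[[0.37,0.6,0],[0,0,0.01],-1],[[0.556,0.9,0],[0,0,0.01],-1],[[0.556,0.905,0.3],[0,0,0.01],-1],[[0.556,0.905,0.6],[0,0,0.01],-1],[[0.556,0.905,0.69],[0,0,0.01],-1],[[0.556,0.905,0.69],[0,0,0.01],-1]]'; python3 - <<'E'
from h import *
look("wrist",["pawl_grip"],"w3.png")
x=np.array([.932,-.363]);y=np.array([.363,.932]);o=np.array([.537,-.193])
need([*(o+.05*x+.084*y),.192],-21.5)
E
```

```text
time_s: 13.58
tool_pos: [0.6938, -0.1639, 0.1938]
orientation: [0.826, 0.563, -0.0, -0.0]
ft_force: [0.9, -0.7, -0.5]
opening: 0.0007
finger_force: 0.0
wrist pawl_grip 0.73 [ 0.6403 -0.1437  0.1897]
need [-0.002 -0.576  0.025] [ 0.003 -0.     0.001]
t 13.68 tcp [ 0.6946 -0.1641  0.196 ] F [-0.2 -0.1  0.9] q [-0.3   0.67  1.19  0.    1.27  0.08]
```

View pics/w3.png

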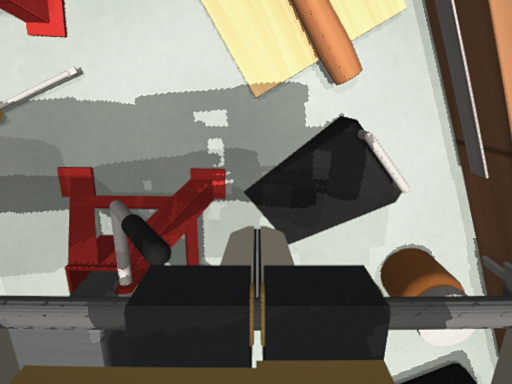

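The handle lies over at (125–165, 205–260) in the view, with the fingers on its far side and the chock clear below. Push back along -y.

```bash
python3 -m creep '[[[0,-0.07,0.01],[0,0,0],-1],[[0,-0.14,0.01],[0,0,0],-1],[[0,-0.2,0.01],[0,0,0],-1],[[0,-0.26,0.01],[0,0,0],-1],[[0,-0.31,0.01],[0,0,0],-1],[[0,-0.36,0.01],[0,0,0],-1],[[0,-0.4,0.01],[0,0,0],-1],[[0,-0.44,0.01],[0,0,0],-1],[[0,-0.48,0.01],[0,0,0],-1],[[0,-0.51,0.01],[0,0,0],-1],[[0,-0.54,0.01],[0,0,0],-1],[[0,-0.56,0.01],[0,0,0],-1],[[0,-0.58,0.01],[0,0,0],-1],[[0,-0.6,0.01],[0,0,0],-1],[[0,-0.6,0.01],[0,0,0],-1],[[0,-0.6,0.01],[0,0,0],-1]]'; python3 - <<'E'
from h import *
look("wrist",["pawl_grip"]);look("scene",["pawl_grip"])
E
```

```text
time_s: 15.68
tool_pos: [0.6101, -0.131, 0.1924]
orientation: [0.826, 0.563, 0.0, 0.0]
ft_force: [-0.9, -0.4, -0.1]
opening: 0.0004
finger_force: 0.0
wrist pawl_grip 0.91 [ 0.5795 -0.1231  0.2045]
scene pawl_grip 0.77 [ 0.5683 -0.1176  0.2084]
scene pawl_grip 0.62 [ 0.7484 -0.2073  0.0029]
```

```bash
python3 - <<'E'
from h import *
look("wrist",["pawl_grip","post_saddle"]);a,_,_=look("scene",["pawl_grip","post_saddle","mate"]);look("top",["pawl_grip","post_saddle"])
cv2.imwrite("pics/m2.png",cv2.resize(a["image"][90:250,100:340,::-1],(720,480),interpolation=cv2.INTER_CUBIC))
E
```

```text
wrist pawl_grip 0.57 [ 0.5567 -0.1106  0.1965]
scene pawl_grip 0.64 [ 0.5509 -0.1108  0.2027]
scene post_saddle 0.78 [ 0.5344 -0.1937  0.1886]
scene post_saddle 0.38 [ 7.146e-01  3.001e-01 -1.000e-04]
scene mate 0.63 [0.5077 0.1579 0.0006]
top post_saddle 0.16 [5.019e-01 1.585e-01 3.000e-04]
```

View pics/m2.png

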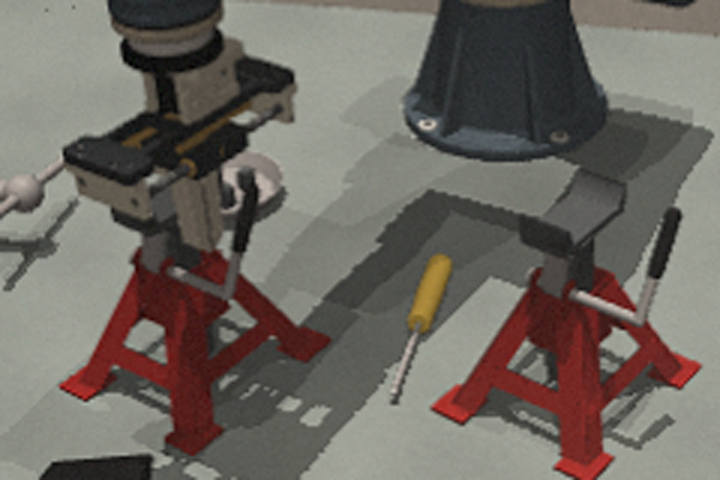

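The handle was still falling in the first reading. It is now back at its seated position, leaning like the mate's. I'll retreat upward and check.

```bash
python3 -m creep '[[[0,0.1,0],[0,0,0],-1],[[0,0.2,-0.2],[0,0,0],-1],[[0,0.2,-0.6],[0,0,0],-1],[[0,0.2,-1],[0,0,0],-1],[[0,0.2,-1],[0,0,0],-1],[[0,0.2,-1],[0,0,0],-1]]'; python3 - <<'E'
from h import *
L=["pawl_grip","post_saddle"]
a,_,_=look("scene",L);look("wrist",L);look("top",L)
cv2.imwrite("pics/m3.png",cv2.resize(a["image"][90:300,60:340,::-1],(800,600),interpolation=cv2.INTER_CUBIC))
E
```

```text
time_s: 17.12
tool_pos: [0.6377, -0.1418, 0.3415]
orientation: [0.826, 0.563, -0.0, -0.0]
ft_force: [0.6, 0.1, -0.2]
opening: 0.0008
finger_force: 0.0
scene pawl_grip 0.55 [ 0.5542 -0.1134  0.1993]
scene post_saddle 0.75 [ 0.5375 -0.1932  0.1882]
wrist pawl_grip 0.6 [ 0.56   -0.1104  0.1957]
wrist pawl_grip 0.44 [ 0.5342 -0.1938  0.0031]
wrist post_saddle 0.65 [ 0.5399 -0.194   0.1886]
top pawl_grip 0.66 [ 0.5594 -0.1106  0.199 ]
```

View pics/m3.png

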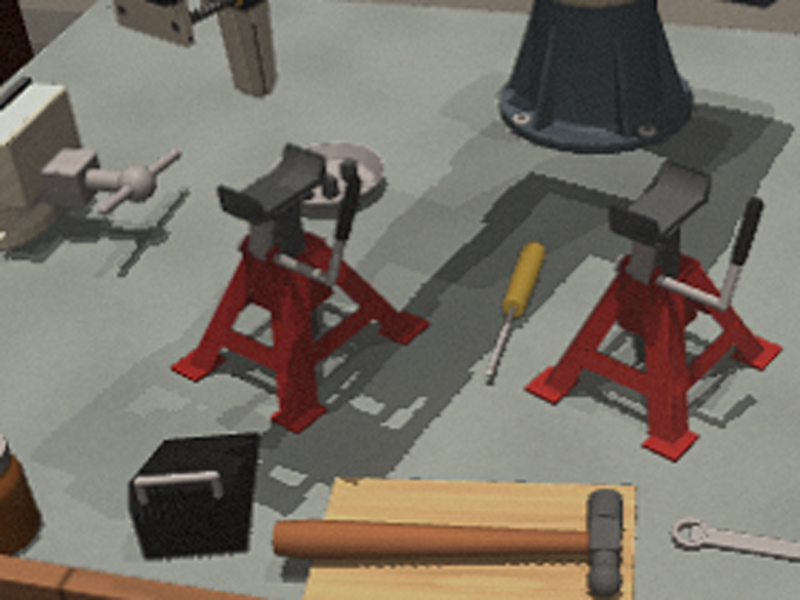

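Both stands now look the same: post down, handle seated. The loose things are where they were, and the robot is clear.

```bash
python3 -c "
from cell import finish_job
print(finish_job())"
```

```text
the job is handed in; nothing more can be done
None
```

The job is done and handed in at about 17 s: I freed the pawl, pushed the post down to its hard stop (saddle at 188 mm), and pushed the handle back so the pawl sits in the teeth again; the mate and the loose things look unmoved in the last picture.

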